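# Ring up a ticket on the cash register

## Task

The register's cash drawer was left open after the last customer, and it will not ring up until it is shut. With the closed fingers, push the drawer fully home so that its catch holds it, then press the blue item key all the way down and let it up, then press the wide green total key so that the drawer springs open for the cash, and leave it open. Press no other key and leave the things round the register where they are.

Things in the scene. Friction and masses are not known exactly. Their poses are not given: they have to be found in the camera images.
- register: Off-white cash register, 300 mm wide, 240 deep; does not move. Origin on the worktop under the middle of the case's front edge; x level to its back, y to its left, z up. Keyboard slopes up to the back by 0.17 rad, from 95 mm above the worktop at the front edge to 119 mm, 145 mm behind it, where a raised part 148 to 156 mm high begins. The drawer is under the keyboard.
- drawer_face (a point): Centre of the outer face of the cash drawer's flat dark front panel, 45 mm above the worktop; panel 292 mm wide, from 10 to 76 mm above the worktop. Moves with the drawer. Axes as the register's: x points in, the way the drawer is pushed shut. 12 mm in front of the case's front edge when shut.
- drawer (a joint): How far the drawer stands out, m: 0 = on its stop, 0.08 = fully out. Sprung outwards; friction holds it where it stands beyond 0.05. Shutting takes 6 to 8 N, about 9 N in the last 15 mm, where a sprung catch rides over. Pushed to the stop and let go, it stays caught at about 0.002. The green key frees the catch; the drawer then runs out by itself to about 0.08.
- blue_key_top (a point): Centre of the top of the blue item key (cap 22 mm deep, 26 mm wide, 10 mm above the sloping keyboard), the middle one of a row of three in the right half of the keyboard: yellow on its left, red on its right, 36 mm from centre to centre. Its z axis is the key's own, square to the keyboard; a straight downward press works too.
- blue_key (a joint): How far the blue key is down, m: 0 = up, 0.005 = fully down; sprung, about 1 N at the start and 2.5 N fully down.
- green_key_top (a point): Centre of the top of the wide green total key (cap 32 mm deep, 72 mm wide, standing 12 mm above the sloping keyboard), in front of the blue key, 56 mm nearer to the clerk, on the same line. Same axes as the blue key's.
- green_key (a joint): How far the green key is down, m: 0 = up, 0.007 = fully down; sprung, about 1 N at the start and 4 N fully down. The catch lets go at 0.004 to 0.006; press it right down.
- yellow_key (a joint): The same for the yellow key, left of the blue one: 0 = up, 0.005 = fully down. Not to be pressed.
- red_key (a joint): The same for the red key, right of the blue one: 0 = up, 0.005 = fully down. Not to be pressed.
- number_keys: Block of twelve white number keys, 3 wide by 4 deep, 86 mm by 112 mm, in the left half of the keyboard (origin at its centre, on the keyboard; 127 mm to the left of the blue key's line). Not to be touched.
- slip_pad: Pad of order slips, 100x70x14 mm, loose on the worktop left of the register; origin at the centre of its underside.
- call_bell: Counter bell with a black foot, 72 mm across, 54 mm high, loose, left in front of the register; origin at the centre of its underside.
- stapler: Desk stapler, 168x36x49 mm, loose, right of the register; origin at the centre of its underside.
- tag_pack: Tied pack of paper tags, 93x49x23 mm, loose, right in front of the register; origin at the centre of its underside.

How it is judged (in metres and radians):
On the way, in this order (a step that is already met when the one before it is completed fails the run):
1. the drawer is pushed home (value of joint drawer below 0.005 m), for 0.3 s.
2. the blue item key is pressed down while the drawer stays shut (value of joint blue_key above 0.0035 m and value of joint drawer below 0.005 m and value of joint green_key below 0.0015 m), for 0.04 s.
3. the blue key is up again and the green total key is pressed (value of joint green_key above 0.0025 m and value of joint blue_key below 0.001 m), for 0.02 s.
At the end, for the whole second after the job is handed in: The drawer has sprung open by more than 45 mm and stands still; the blue, green, yellow and red keys are all up (within 1 mm) (value of joint drawer above 0.045 m and velocity of joint drawer between -0.01 and 0.01 m/s and value of joint each of blue_key, green_key, yellow_key, red_key below 0.001 m); the robot touches nothing.
It fails at once if the yellow or the red key is pressed (more than 2 mm) (value of joint any of yellow_key, red_key above 0.002 m).
It fails at once if a number key is pressed (more than 1 N) (contact force between any of the arm, the fingers and number_keys above 1 N).
It fails at once if the slip pad, the call bell, the stapler or the tag pack is moved by more than 2 cm (distance of any of slip_pad, call_bell, stapler, tag_pack from where it was at the start of the episode above 0.02 m).
It also fails if it takes over 48 s, if anything falls off the work surface, if the arm or the gripper's body presses on something with over 40 N, if the wrist force passes 120 N, or if a joint passes its speed limit or range.

## Robot

A 6-joint arm with a two-finger parallel gripper is mounted at the origin on the work surface; the furniture and walls round the work are solid. World frame = base frame: x ahead of the robot, y to its left, z up, the work surface at z = 0. Lengths are in m, angles in degrees, forces in N, time in s.
With the tool pointing down it reaches from about 0.4 to 0.825 m from the base axis. Payload 7 kg.
Tool frame: the origin (TCP) lies at the very end of the fingers, on their centre line; the grasp point (between the pads) lies 19 mm behind it (r.grasp_offset is the z of the grasp point in the tool frame, in m); z points along the fingers, y is the direction in which the jaws open and shut (so a half turn about z gives the same grasp; the last joint's range is limited). The gripper opens to 88 mm and grips with 3 to 60 N. Pads are 19 mm wide; open, the fingers measure 130 mm over their backs; the gripper's body (78 mm by 193 mm) begins 47 mm behind the grasp point.
Start: joints at [-46.805, 20.546, 0.682, 0, -70.136, -16.507], TCP at [0.303, -0.603, 0.227] pointing down, gripper open.
Joint ranges: [-176.03, 176.03], [-82.01, 121.73], [-58.28, 71.71], [-173.87, 95.51], [-174.79, -0.11], [-173.66, 173.66]. Speed limits (degrees/s): [136.94, 136.94, 172.46, 180, 180, 180].

## Interface

Orientations are given as [roll, pitch, yaw] about the fixed x, y, z axes, in that order (R = Rz(yaw) Ry(pitch) Rx(roll)).
In Python, from plant import r gives the robot as it stands.
- The arm moves only by the tool carry_out, never from a script. Its argument "plan" is a list of rows, each a list of 6 numbers: the shift along the world's x, y, z in m, then the turn, a rotation vector about the world's x, y, z in rad. In form: [[tx, ty, tz, wx, wy, wz], ...]. A call has 1 to 12 rows; each row shifts and turns the pose as measured when the row begins; what a row does not reach is not made up. A row lasts 1/12 s, in which the tool goes at most 41.7 mm and 7.16 degrees, less where a joint would pass 70% of its speed; a pose out of reach is approached as far as the arm can. A call with a gripper value outside its range is refused whole. "fingers" is the closure, from -1 (fully open) to 1 (shut), set as the call begins (left out, the last holds). The fingers move at their own pace and stop on an object; "force" is the grip in N (left out, the last holds). Time passes only in rows, so rows that do not move let the fingers close. It gives the time, the measured TCP pose, the force and the opening at its end, in the units of the state.
- r.get_state(): the state, without advancing time (a new reading comes with each control period).
- r.capture(name): name is "scene" or "top" or "wrist"; returns the picture (400x640x3 uint8, red, green, blue); there is no depth.
- r.camera_model(name): a dict with "fov_y" (degrees; the focal length in pixels is half the picture's height over the tangent of half this angle, whatever the lens; pixels are square), "cx", "cy" (the principal point, pixels), "R" (3x3) and "t" (3): a world point X has camera coordinates R X + t; the wrist camera has in their place "mount" (4x4, takes a point from camera to tool coordinates, whose origin is the TCP and whose axes are the flange's). Camera axes: x right, y down, z forward; pixel columns grow to the right and rows downward; lengths in m; the calibration is good to about 2 mm. A picture is of the moment at which its call begins: read the wrist's pose just before it. camera_model takes no time and is no camera call.
- r.close_job(): hands the job in, once; it reports no verdict.
The state is a dict: "time_s": time; "joints": joint angles; "qd": joint speeds; "joint_torque": joint torques, N m; "tcp_pos": TCP position; "eef_rot": TCP orientation; "contact_force": force on the tool from outside, world axes, zero at the start; "moment": the same for the moment, N m; "gripper_width": finger opening in m.
Only numpy, scipy, OpenCV 4.12 (cv2) and the standard library are available. Lean on these libraries where they do the work, as an engineer would, in place of code of your own. Each camera call takes 0.05 s, during which the arm holds its last target.

## Working session

There is one attempt and no reset: what is moved stays moved. The work goes in short steps, Python scripts to look and compute and a tool call to move; the robot and the scene stay as the last step left them, time stands still between calls to the robot, and variables do not carry over. Pictures are saved under pics/ and viewed, and the job is handed in when it is done.

Besides the shell and the picture viewer there is one more tool, called after ">>>" by a JSON object that holds its "fn" and its "kwargs", one argument or row to a line. carry_out: Moves the arm, as the interface text tells. Its arguments: {"type":"object","properties":{"plan":{"type":"array"},"fingers":{"type":"number"},"force":{"type":"number"}},"required":["plan"]}

```bash
mkdir -p pics; ls; python3 - <<'E'
from plant import r
import cv2,numpy as np
s=r.get_state()
print(s)
for n in ("scene","top"):
    im=r.capture(n); cv2.imwrite(f"pics/{n}0.png",im[:,:,::-1]); m=r.camera_model(n); print(n,m)
E
```

```text
pics
{'time_s': 0.0, 'joints': array([-4.68038039e+01,  2.05907793e+01,  6.32053039e-01, -2.00545856e-02,
       -7.01365811e+01, -1.65065175e+01]), 'qd': array([ 0.00527037, -0.01085503,  0.00088711, -0.04955595,  0.06612908,
        0.03318059]), 'joint_torque': array([-1.86363519e-03, -5.82711160e+01,  2.93043995e+01,  6.99663609e+00,
        7.02067206e-03, -1.62235733e-04]), 'tcp_pos': array([ 0.30291825, -0.60264133,  0.22561724]), 'eef_rot': array([ 1.79903264e+02, -9.00623521e-03, -1.53317144e+02]), 'contact_force': array([0.80122481, 0.03909202, 0.47542244]), 'moment': array([-0.05038731, -0.00370996, -0.01100838]), 'gripper_width': 0.08784730360300497}
scene {'fov_y': 49.29776210647215, 'cx': 319.76927107849934, 'cy': 195.69298847435147, 'R': array([[-0.77204291, -0.63556217,  0.00323538],
       [-0.46854183,  0.5657023 , -0.67856426],
       [ 0.42943951, -0.52539664, -0.73453392]]), 't': array([0.37912929, 0.38098558, 0.87786504])}
top {'fov_y': 48.94766888075409, 'cx': 321.831498546321, 'cy': 195.33823677523725, 'R': array([[-0.09631554, -0.99534818, -0.00230597],
       [-0.96426381,  0.09388163, -0.24775299],
       [ 0.24681697, -0.0216389 , -0.96882049]]), 't': array([-0.03942101,  0.58882797,  0.96206571])}
```

View pics/scene0.png

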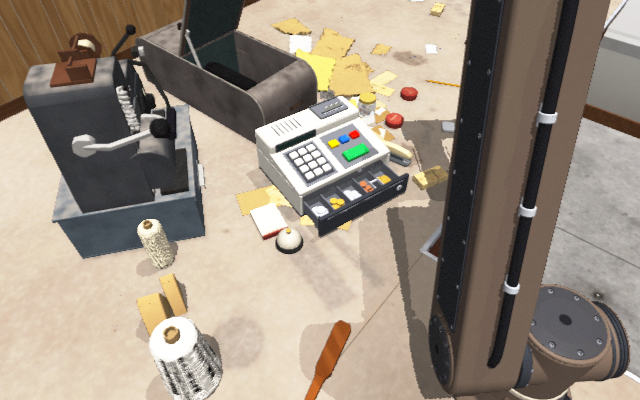

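View pics/top0.png

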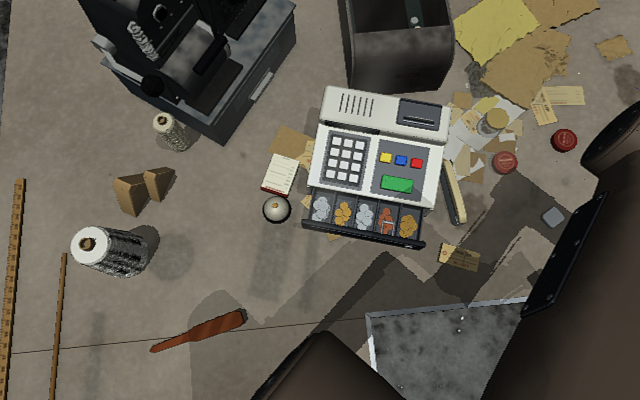

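The scene view shows the register at about (325,155), with the drawer out and its front panel from (317,230) to (408,180). In the top view, green is at (397,184), blue at (401,160), yellow at (386,158) and red at (416,163). The drawer front edge runs from (303,225) to (425,245). I'll measure the keys next.

```bash
cat > h.py <<'E'
import cv2,numpy as np,json
def ray(m,u,v,h=400):
    f=h/2/np.tan(np.radians(m['fov_y'])/2)
    d=np.array([(u-m['cx'])/f,(v-m['cy'])/f,1.0]); R=np.array(m['R']);t=np.array(m['t'])
    return -R.T@t,(R.T@d)/np.linalg.norm(d)
def plane(m,u,v,z):
    c,d=ray(m,u,v); return c+d*(z-c[2])/d[2]
def tri(a,b):
    A=np.zeros((3,3));y=np.zeros(3)
    for c,d in(a,b):
        P=np.eye(3)-np.outer(d,d);A+=P;y+=P@c
    X=np.linalg.solve(A,y)
    return X,[np.linalg.norm((np.eye(3)-np.outer(d,d))@(X-c)) for c,d in(a,b)]
def proj(m,X):
    f=200/np.tan(np.radians(m['fov_y'])/2); p=np.array(m['R'])@X+np.array(m['t'])
    return f*p[0]/p[2]+m['cx'],f*p[1]/p[2]+m['cy']
HUE={'green':(50,75),'blue':(105,125),'yellow':(22,35),'red':(0,6)}
def keys(im,box):
    x0,y0,x1,y1=box
    hsv=cv2.cvtColor(im[y0:y1,x0:x1],cv2.COLOR_BGR2HSV);out={}
    for k,(a,b) in HUE.items():
        m=cv2.inRange(hsv,(a,150,90),(b,255,255))
        if k=='red': m|=cv2.inRange(hsv,(174,150,90),(180,255,255))
        n,l,st,c=cv2.connectedComponentsWithStats(m)
        if n<2: continue
        i=1+np.argmax(st[1:,4]); out[k]=(c[i][0]+x0,c[i][1]+y0,int(st[i,4]),st[i,:4].tolist())
    return out
E
python3 - <<'E'
from plant import r
from h import *
S=r.camera_model('scene');T=r.camera_model('top')
a=cv2.imread('pics/scene0.png');b=cv2.imread('pics/top0.png')
ks=keys(a,(320,120,380,170));kt=keys(b,(370,145,430,200))
for k in kt:
    print(k,ks.get(k),kt[k])
    print(tri(ray(S,*ks[k][:2]),ray(T,*kt[k][:2])), plane(T,*kt[k][:2],.12))
cv2.imwrite('pics/s_z.png',cv2.resize(a[90:250,240:440],None,fx=4,fy=4,interpolation=cv2.INTER_CUBIC)[:600])
cv2.imwrite('pics/t_z.png',cv2.resize(b[80:280,260:480],None,fx=3,fy=3,interpolation=cv2.INTER_CUBIC))
E
```

```text
green (np.float64(355.32945736434107), np.float64(152.02325581395348), 258, [23, 23, 26, 19]) (np.float64(396.60539215686276), np.float64(183.57107843137254), 408, [11, 30, 32, 18])
(array([ 0.58531513, -0.26811045,  0.10909967]), [np.float64(0.0009464534826961013), np.float64(0.0009464534826960499)]) [ 0.58152897 -0.26628896  0.12      ]
blue (np.float64(343.3157894736842), np.float64(138.91228070175438), 57, [19, 15, 10, 9]) (np.float64(400.63265306122446), np.float64(159.83673469387756), 98, [25, 10, 12, 11])
(array([ 0.63876136, -0.28362566,  0.11683828]), [np.float64(0.0010049952935906757), np.float64(0.0010049952935907204)]) [ 0.636788   -0.28332327  0.12      ]
yellow (np.float64(333.1), np.float64(143.24285714285713), 70, [8, 19, 11, 9]) (np.float64(385.37), np.float64(157.08), 100, [10, 7, 12, 11])
(array([ 0.64813472, -0.24924979,  0.11855594]), [np.float64(0.0008778508574742507), np.float64(0.0008778508574741987)]) [ 0.64682047 -0.24933087  0.12      ]
red (np.float64(353.703125), np.float64(134.140625), 64, [29, 10, 11, 9]) (np.float64(416.16161616161617), np.float64(162.66666666666666), 99, [41, 13, 12, 10])
(array([ 0.6282007 , -0.31795341,  0.11779837]), [np.float64(0.0010138433413237795), np.float64(0.0010138433413239302)]) [ 0.62655594 -0.31777981  0.12      ]
```

View pics/t_z.png

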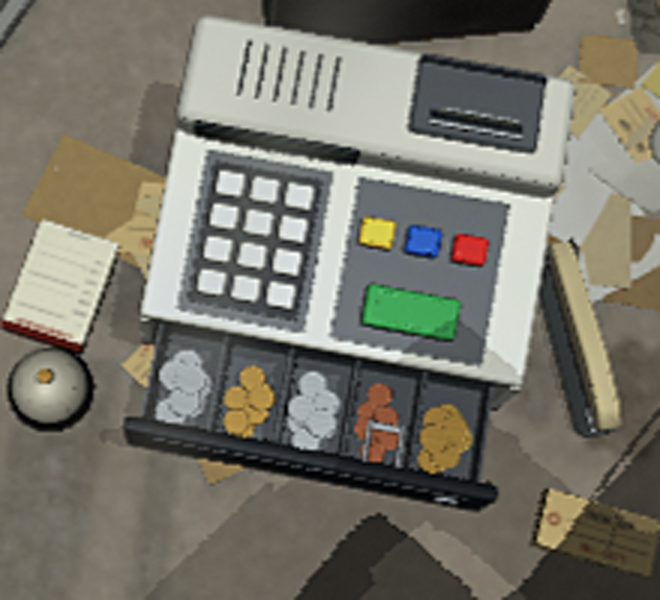

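View pics/s_z.png

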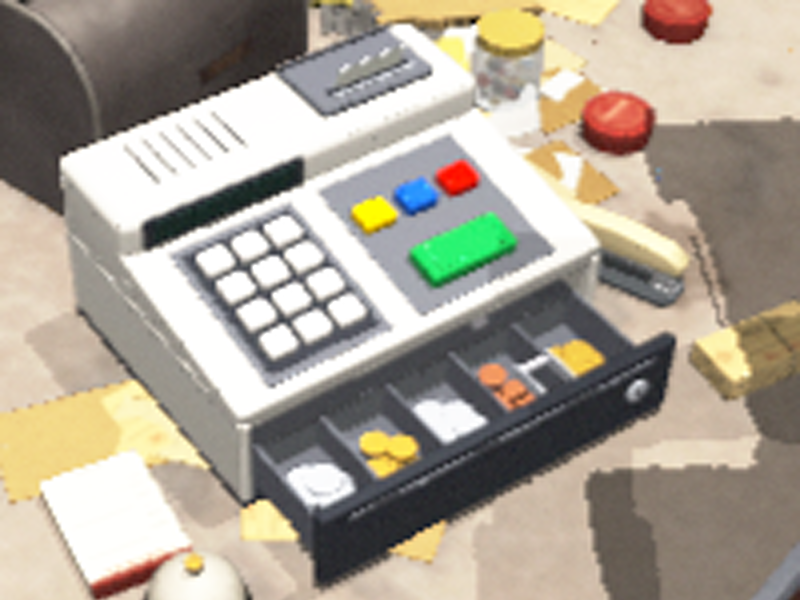

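```bash
python3 - <<'E'
from plant import r
from h import *
np.set_printoptions(precision=4,suppress=True)
S=r.camera_model('scene');T=r.camera_model('top')
yaw=np.radians(-16.2);ex=np.array([np.cos(yaw),np.sin(yaw)]);ey=np.array([-ex[1],ex[0]])
B=np.array([.6388,-.2836])
def show(n,X): d=X[:2]-B; print(n,X,'rel blue reg x,y',d@ex,d@ey)
for n,(u,v),z in [('face TL',(317,517),.076),('face TR',(672,338),.076),('BL',(318,583),.01),('BR',(668,400),.01),
  ('case FL',(248,420),.09),('case FR',(600,248),.09),('case BL foot',(243,497),0.0)]:
    show('S '+n,plane(S,u/4+240,v/4+90,z))
for n,(u,v),z in [('face TL',(128,428),.076),('face TR',(494,497),.076),('case FL',(145,318),.092),('case FR',(523,388),.092)]:
    show('T '+n,plane(T,u/3+260,v/3+80,z))
print('mount',r.camera_model('wrist'))
E
```

```text
S face TL [ 0.5281 -0.0426  0.076 ] rel blue reg x,y -0.17355441266726365 0.2005680494213695
S face TR [ 0.443  -0.3167  0.076 ] rel blue reg x,y -0.1787624765478305 -0.08638190561572905
S BL [ 0.5273 -0.0429  0.01  ] rel blue reg x,y -0.17423299869594147 0.20006503444481463
S BR [ 0.44   -0.3254  0.01  ] rel blue reg x,y -0.17919940341171808 -0.09561951051232843
S case FL [ 0.6053 -0.0673  0.09  ] rel blue reg x,y -0.09251619443949032 0.19837701807221786
S case FR [ 0.5235 -0.348   0.09  ] rel blue reg x,y -0.0927742656036345 -0.09406629849424955
S case BL foot [ 0.6178 -0.0728  0.    ] rel blue reg x,y -0.07894599676140371 0.19653124873435726
T face TL [ 0.521  -0.0456  0.076 ] rel blue reg x,y -0.17950523285583928 0.19570212247419236
T face TR [ 0.4408 -0.3185  0.076 ] rel blue reg x,y -0.1803579253978222 -0.0887880320609411
T case FL [ 0.6031 -0.0666  0.092 ] rel blue reg x,y -0.0948433976957652 0.19842280884403735
T case FR [ 0.5197 -0.3496  0.092 ] rel blue reg x,y -0.09600298827605032 -0.09661295344757254
mount {'fov_y': 71.93172661594512, 'cx': 323.57888184547727, 'cy': 193.35018627809606, 'mount': array([[ 0.001 , -0.9506, -0.3105,  0.0853],
       [ 1.    ,  0.0011, -0.0001,  0.0004],
       [ 0.0005, -0.3105,  0.9506, -0.1575],
       [ 0.    ,  0.    ,  0.    ,  1.    ]])}
```

The measured sizes agree with those given: yellow to red is 71.5 mm (72), the case is 293 mm wide (300) and the register yaw is -16.2°. The drawer face centre is near (0.482, -0.185), about 85 mm in front of the case edge. Next I'll write a pose-difference helper.

```bash
cat > p.py <<'E'
from plant import r
from h import *
from scipy.spatial.transform import Rotation as Ro
np.set_printoptions(precision=4,suppress=True)
yaw=np.radians(-16.2);ex=np.array([np.cos(yaw),np.sin(yaw),0]);ey=np.array([-ex[1],ex[0],0]);ez=np.array([0,0,1.])
B=np.array([.6388,-.2836,0])
def at(x,y,z): return B+ex*x+ey*y+ez*z   # rel. to blue
def ori(mode,tilt=.17):
    z=np.sin(tilt)*ex-np.cos(tilt)*ez
    y=ey if mode=='push' else ey*0+(np.cos(tilt)*ex+np.sin(tilt)*ez)*-1*-1
    x=np.cross(y,z); return np.column_stack([x,y,z])
def go(X,mode,tilt=.17):
    s=r.get_state(); R=Ro.from_euler('xyz',s['eef_rot'],degrees=True)
    w=(Ro.from_matrix(ori(mode,tilt))*R.inv()).as_rotvec(); d=X-s['tcp_pos']
    print('t',s['time_s'],'tcp',s['tcp_pos'],'rel',[(s['tcp_pos']-B)@e for e in(ex,ey)],'F',s['contact_force'],'w',s['gripper_width'])
    print('d',d,'rot',w,'rows>=',max(np.linalg.norm(d)/.0417,np.linalg.norm(w)/.125),'joints',s['joints'])
E
python3 -c "
from p import *
go(at(-.222,.0515,.2),'push'); print(ori('push'),ori('key'))"
```

```text
t 0.1 tcp [ 0.3029 -0.6027  0.2257] rel [np.float64(-0.23349710736979362), np.float64(-0.4001558147926151)] F [-0.6582 -0.5806 -0.5059] w 0.08766601137384585
d [ 0.137   0.4305 -0.0257] rot [ 0.0144 -0.1736 -0.7467] rows>= 10.852135704462956 joints [-46.8052  20.5869   0.639   -0.0154 -70.1355 -16.5069]
[[-0.9465  0.279   0.1625]
 [ 0.275   0.9603 -0.0472]
 [-0.1692  0.     -0.9856]] [[ 0.279   0.9465  0.1625]
 [ 0.9603 -0.275  -0.0472]
 [-0.      0.1692 -0.9856]]
```

```bash
sed -i 's/\*-1\*-1$/*-1/' p.py; grep -n "y=ey" p.py
```

```text
10:    y=ey if mode=='push' else ey*0+(np.cos(tilt)*ex+np.sin(tilt)*ez)*-1
```

>>> {"fn": "carry_out", "kwargs": {
  "plan": [
    [0.0114, 0.0359, -0.002, 0.0012, -0.0145, -0.0622],
    [0.0114, 0.0359, -0.002, 0.0012, -0.0145, -0.0622],
    [0.0114, 0.0359, -0.002, 0.0012, -0.0145, -0.0622],
    [0.0114, 0.0359, -0.002, 0.0012, -0.0145, -0.0622],
    [0.0114, 0.0359, -0.002, 0.0012, -0.0145, -0.0622],
    [0.0114, 0.0359, -0.002, 0.0012, -0.0145, -0.0622],
    [0.0114, 0.0359, -0.002, 0.0012, -0.0145, -0.0622],
    [0.0114, 0.0359, -0.002, 0.0012, -0.0145, -0.0622],
    [0.0114, 0.0359, -0.002, 0.0012, -0.0145, -0.0622],
    [0.0114, 0.0359, -0.002, 0.0012, -0.0145, -0.0622],
    [0.0114, 0.0359, -0.002, 0.0012, -0.0145, -0.0622],
    [0.0114, 0.0359, -0.002, 0.0012, -0.0145, -0.0622]
  ],
  "fingers": 1,
  "force": 40
}}

```text
time_s: 1.1
tcp_pos: [0.4363, -0.1635, 0.1938]
eef_rot: [179.1, 9.8, 161.6]
contact_force: [0.4, -0.4, -0.1]
gripper_width: 0.0134
```

```bash
python3 -c "
from p import *
go(at(-.222,.0515,.2),'push'); 
for n in ('top','wrist'): cv2.imwrite(f'pics/{n}1.png',r.capture(n)[:,:,::-1])
"
```

```text
t 1.1 tcp [ 0.4363 -0.1635  0.1938] rel [np.float64(-0.2279630930400574), np.float64(0.058801682117626194)] F [ 0.3704 -0.4496 -0.1273] w 0.013381403431020972
d [ 0.0037 -0.0087  0.0062] rot [-0.0139  0.0054  0.035 ] rows>= 0.3042628041820183 joints [   6.6975   -4.5782  -36.4458    4.4405  -48.9619 -117.6227]
```

View pics/wrist1.png

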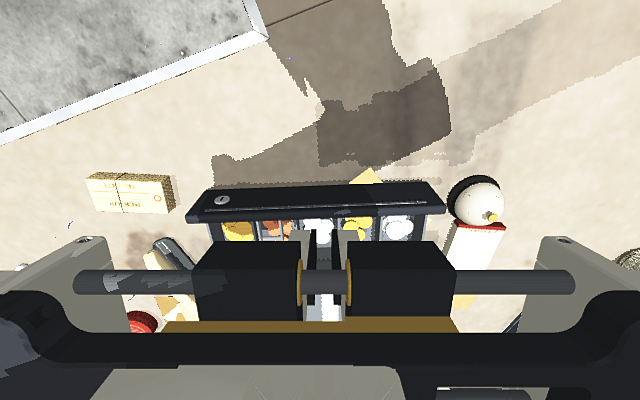

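The wrist view shows the drawer panel from about (190,225) to (445,185), with the closing fingers at its centre. The bell (478,200) and tag pack (130,192) are clear. I'll descend in front of the panel.

>>> {"fn": "carry_out", "kwargs": {
  "plan": [
    [0.001, -0.002, -0.028, -0.003, 0.001, 0.007],
    [0.001, -0.002, -0.03, -0.003, 0.001, 0.007],
    [0.001, -0.002, -0.03, -0.003, 0.001, 0.007],
    [0.001, -0.002, -0.03, -0.003, 0.001, 0.007],
    [0, 0, -0.03, 0, 0, 0.005],
    [0, 0, 0, 0, 0, 0],
    [0, 0, 0, 0, 0, 0]
  ]
}}

```text
time_s: 1.78
tcp_pos: [0.4426, -0.1664, 0.0439]
eef_rot: [179.8, 10.1, 164.8]
contact_force: [0.1, -0.2, 1.7]
gripper_width: 0.0002
```

```bash
python3 -c "
from p import *
go(at(-.188,.0515,.045),'push'); print(r.get_state()['eef_rot'])
for n in ('scene','top'): cv2.imwrite(f'pics/{n}2.png',r.capture(n)[:,:,::-1])
a=cv2.imread('pics/scene2.png');cv2.imwrite('pics/s2z.png',cv2.resize(a[90:290,240:440],None,fx=3,fy=3,interpolation=cv2.INTER_CUBIC))
"
```

```text
t 1.7833 tcp [ 0.4426 -0.1664  0.0439] rel [np.float64(-0.22106943189769634), np.float64(0.057788509433117544)] F [ 0.1389 -0.1844  1.6973] w 0.00018648796585032598
d [ 0.03   -0.0153  0.0011] rot [-0.0017  0.0075 -0.0176] rows>= 0.8077118429744925 joints [   6.0612    8.5663  -49.5339    9.0237  -22.6259 -119.3192]
[179.7851  10.1271 164.7741]
```

View pics/s2z.png

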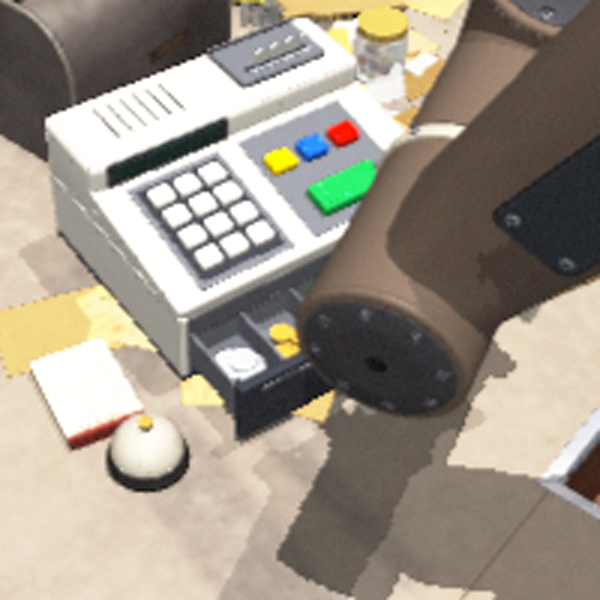

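>>> {"fn": "carry_out", "kwargs": {
  "plan": [
    [0.009, -0.005, 0.001, 0, 0, -0.006],
    [0.009, -0.005, 0, 0, 0, -0.006],
    [0.01, -0.004, 0, 0, 0, -0.005],
    [0.008, -0.002, 0, 0, 0, 0],
    [0.01, -0.003, 0, 0, 0, 0],
    [0.01, -0.003, 0, 0, 0, 0]
  ]
}}

```text
time_s: 2.38
tcp_pos: [0.5001, -0.1896, 0.0531]
eef_rot: [179.6, 10.4, 163.5]
contact_force: [-3.5, 5.1, -2.4]
gripper_width: 0.0002
```

```bash
python3 -c "
from p import *
go(at(-.113,.0515,.045),'push')"
```

```text
t 2.3833 tcp [ 0.5001 -0.1896  0.0531] rel [np.float64(-0.15938646937884798), np.float64(0.05157129217769274)] F [-3.4803  5.1062 -2.4328] w 0.00024723182801674576
d [ 0.0445 -0.013  -0.0081] rot [-0.0037  0.0135  0.0041] rows>= 1.1293389162067147 joints [   2.352    12.8547  -40.8237    6.6325  -26.4628 -114.5089]
```

>>> {"fn": "carry_out", "kwargs": {
  "plan": [
    [0.01, -0.003, -0.003, 0, 0.003, 0],
    [0.01, -0.003, -0.003, 0, 0.003, 0],
    [0.01, -0.003, -0.003, 0, 0.003, 0],
    [0.008, -0.0025, -0.002, 0, 0, 0]
  ]
}}

```text
time_s: 2.72
tcp_pos: [0.5372, -0.2022, 0.0455]
eef_rot: [179.7, 9.7, 163.4]
contact_force: [-8.5, 4.9, 6.0]
gripper_width: 0.0006
```

```bash
python3 -c "
from p import *
go(at(-.113,.0515,.045),'push')"
```

```text
t 2.7167 tcp [ 0.5372 -0.2022  0.0455] rel [np.float64(-0.1202981666542251), np.float64(0.04981667864762389)] F [-8.5463  4.867   6.0146] w 0.0005880763239274627
d [ 0.0075 -0.0004 -0.0005] rot [-0.0046  0.0006  0.0069] rows>= 0.18000992661136073 joints [   0.634    17.0094  -35.3612    5.4942  -28.3941 -111.8726]
```

>>> {"fn": "carry_out", "kwargs": {
  "plan": [
    [0.006, -0.001, 0, 0, 0, 0],
    [0.006, -0.0015, 0, 0, 0, 0],
    [0.006, -0.0015, 0, 0, 0, 0]
  ]
}}

```text
time_s: 2.97
tcp_pos: [0.5432, -0.2056, 0.0439]
eef_rot: [179.9, 8.4, 163.0]
contact_force: [-26.9, 19.1, 20.8]
gripper_width: 0.0003
```

```bash
python3 -c "
from p import *
go(at(-.113,.0515,.045),'push')"
```

```text
t 2.9667 tcp [ 0.5432 -0.2056  0.0439] rel [np.float64(-0.11358909823568376), np.float64(0.04825465030902737)] F [-26.8552  19.0633  20.8415] w 0.00028779750088538396
d [0.0015 0.003  0.0011] rot [-0.0083 -0.0226  0.0129] rows>= 0.21815958343313221 joints [   0.1277   18.2343  -33.1014    4.6358  -30.7203 -110.8936]
```

At the stop the force is 33 N, at the predicted position. I'll hold briefly, then back off.

>>> {"fn": "carry_out", "kwargs": {
  "plan": [
    [0.002, -0.0005, 0, 0, 0, 0],
    [0.001, 0, 0, 0, 0, 0],
    [0, 0, 0, 0, 0, 0],
    [-0.003, 0.001, 0, 0, 0, 0],
    [-0.006, 0.002, 0, 0, 0, 0],
    [-0.01, 0.003, 0, 0, 0, 0],
    [-0.015, 0.004, 0, 0, 0, 0],
    [-0.015, 0.004, 0, 0, 0, 0]
  ]
}}

```text
time_s: 3.63
tcp_pos: [0.4974, -0.1915, 0.0483]
eef_rot: [179.8, 8.5, 163.0]
contact_force: [0.0, 0.6, 0.3]
gripper_width: 0.0003
```

```bash
python3 -c "
from p import *
go(at(-.16,.0515,.2),'push')
for n in ('scene','top','wrist'): cv2.imwrite(f'pics/{n}3.png',r.capture(n)[:,:,::-1])
"
```

```text
t 3.6333 tcp [ 0.4974 -0.1915  0.0483] rel [np.float64(-0.16148904127585523), np.float64(0.04897186853506927)] F [0.0126 0.6375 0.3425] w 0.00031884796509174586
d [0.0021 0.002  0.1517] rot [-0.0096 -0.0191  0.0141] rows>= 3.639589332846435 joints [   1.8919   13.9708  -39.213     5.3158  -28.7747 -113.3983]
```

View pics/wrist3.png

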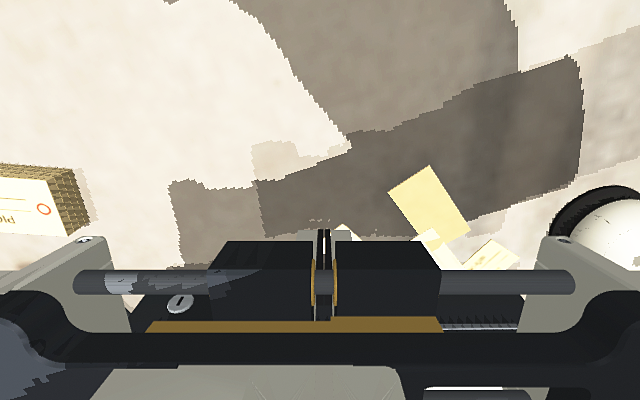

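View pics/top3.png

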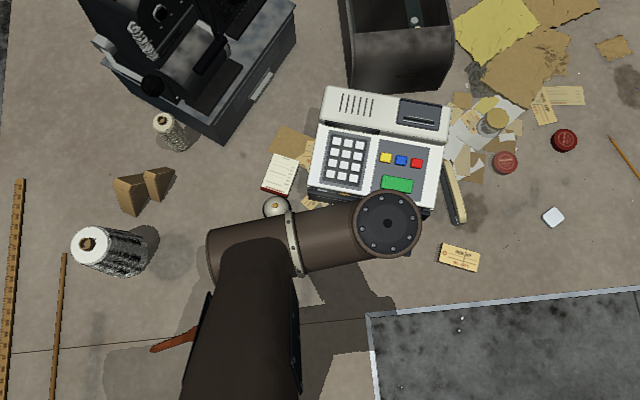

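The top view shows the drawer flush with the case, with nothing standing out at (305,205), so the catch holds. I'll lift, then turn into the key-pressing attitude.

>>> {"fn": "carry_out", "kwargs": {
  "plan": [
    [0, 0, 0.03, 0, -0.005, 0],
    [0, 0, 0.035, 0, -0.005, 0],
    [0, 0, 0.035, 0, -0.005, 0],
    [0, 0, 0.035, 0, -0.005, 0],
    [0, 0, 0.015, 0, 0, 0]
  ]
}}

```text
time_s: 4.2
tcp_pos: [0.4953, -0.1914, 0.2024]
eef_rot: [179.6, 9.5, 163.0]
contact_force: [1.1, -0.7, 1.2]
gripper_width: 0.0006
```

```bash
python3 -c "
from p import *
go(at(-.008,0,.17),'key')
for n in ('scene',): cv2.imwrite(f'pics/{n}4.png',r.capture(n)[:,:,::-1])
"
```

```text
t 4.2 tcp [ 0.4953 -0.1914  0.2024] rel [np.float64(-0.16347376734587352), np.float64(0.048493653327224176)] F [ 1.0624 -0.684   1.2318] w 0.0005537746228412947
d [ 0.1358 -0.0899 -0.0324] rot [-0.26    0.0669  1.5609] rows>= 12.670368064809749 joints [   2.0366    2.1821  -28.2113    3.4259  -50.5705 -110.9208]
```

View pics/scene4.png

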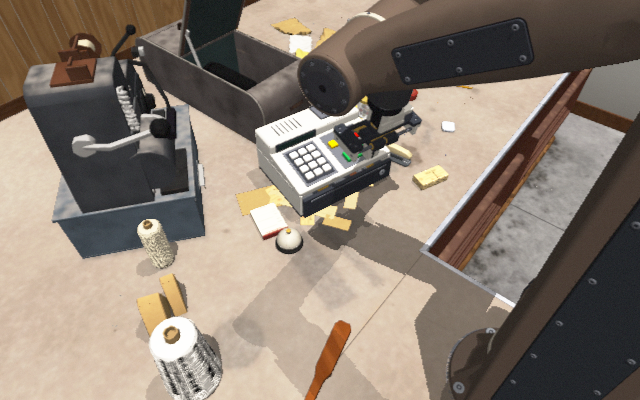

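The drawer is shut, flush at about (345,190). Next I'll rotate 90° and move above blue.

>>> {"fn": "carry_out", "kwargs": {
  "plan": [
    [0.0097, -0.0064, 0, -0.0186, 0.0048, 0.1115],
    [0.0097, -0.0064, 0, -0.0186, 0.0048, 0.1115],
    [0.0097, -0.0064, 0, -0.0186, 0.0048, 0.1115],
    [0.0097, -0.0064, 0, -0.0186, 0.0048, 0.1115],
    [0.0097, -0.0064, 0, -0.0186, 0.0048, 0.1115],
    [0.0097, -0.0064, 0, -0.0186, 0.0048, 0.1115],
    [0.0097, -0.0064, 0, -0.0186, 0.0048, 0.1115],
    [0.0097, -0.0064, 0, -0.0186, 0.0048, 0.1115],
    [0.0097, -0.0064, 0, -0.0186, 0.0048, 0.1115],
    [0.0097, -0.0064, 0, -0.0186, 0.0048, 0.1115],
    [0.0097, -0.0064, 0, -0.0186, 0.0048, 0.1115],
    [0.0097, -0.0064, 0, -0.0186, 0.0048, 0.1115]
  ]
}}

```text
time_s: 5.25
tcp_pos: [0.6254, -0.2726, 0.2144]
eef_rot: [-170.0, 2.9, -115.1]
contact_force: [0.6, 0.2, -0.5]
gripper_width: 0.0001
```

```bash
python3 -c "
from p import *
go(at(-.008,0,.17),'key')
"
```

```text
t 5.25 tcp [ 0.6254 -0.2726  0.2144] rel [np.float64(-0.01592729951766814), np.float64(0.006874601928137097)] F [ 0.556   0.1672 -0.477 ] w 0.00013577341153629934
d [ 0.0057 -0.0088 -0.0444] rot [-0.0459  0.022   0.156 ] rows>= 1.3125546154466878 joints [ -7.0018  15.7767  -8.8059   0.4604 -55.0257 -18.6137]
```

>>> {"fn": "carry_out", "kwargs": {
  "plan": [
    [0.003, -0.004, -0.018, -0.017, 0.008, 0.055],
    [0.003, -0.004, -0.018, -0.017, 0.008, 0.055],
    [0.001, -0.002, -0.01, -0.015, 0.007, 0.05],
    [0, 0, -0.01, 0, 0, 0],
    [0, 0, 0, 0, 0, 0]
  ]
}}

```text
time_s: 5.67
tcp_pos: [0.6381, -0.2856, 0.1574]
eef_rot: [-169.9, -0.4, -105.2]
contact_force: [0.8, 0.1, -1.3]
gripper_width: 0.0008
```

```bash
python3 -c "
from p import *
go(at(-.005,0,.149),'key')
for n in ('scene','top','wrist'): cv2.imwrite(f'pics/{n}5.png',r.capture(n)[:,:,::-1])
a=cv2.imread('pics/scene5.png');cv2.imwrite('pics/s5z.png',cv2.resize(a[80:230,250:430],None,fx=4,fy=4,interpolation=cv2.INTER_CUBIC))
"
```

```text
t 5.6667 tcp [ 0.6381 -0.2856  0.1574] rel [np.float64(-0.00010334510554126217), np.float64(-0.002129410079862002)] F [ 0.7817  0.1479 -1.3343] w 0.0008271412309612883
d [-0.0041  0.0034 -0.0084] rot [ 0.0078  0.0048 -0.018 ] rows>= 0.2380906782970807 joints [ -7.2224  19.8129 -11.639    2.3213 -48.5895  -9.2982]
```

View pics/wrist5.png

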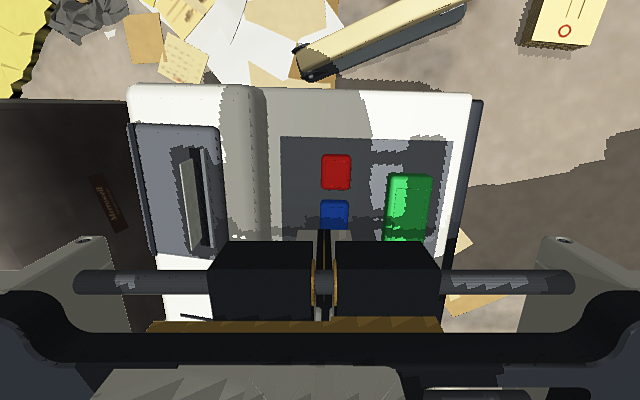

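View pics/s5z.png

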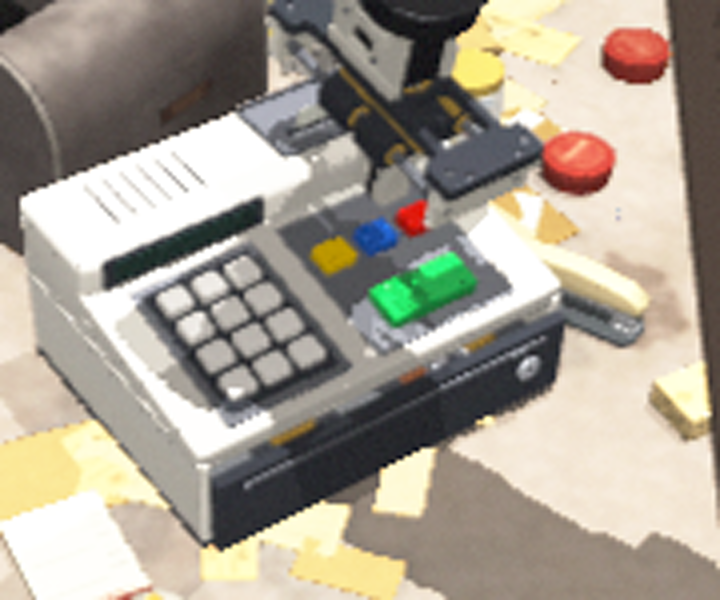

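The drawer is shut. The wrist view has red at (336,172), blue at (335,214) and the fingertips just below at (324,232). I'll cross-check the key positions with wrist rays.

```bash
cat >> p.py <<'E'
def wcam():
    s=r.get_state(); m=r.camera_model('wrist'); M=np.array(m['mount']); R=Ro.from_euler('xyz',s['eef_rot'],degrees=True).as_matrix()
    Rc=R@M[:3,:3]; c=R@M[:3,3]+s['tcp_pos']; return dict(m,R=Rc.T,t=-Rc.T@c)
def rel(X): return np.array([(X-B)@ex,(X-B)@ey,X[2]])
E
python3 -c "
from p import *
W=wcam()
for n,u,v,z in [('red',336,172,.118),('redtopL',321,172,.12),('redtopR',351,172,.117),('red far',336,156,.118),('blue far',335,201,.119),('green R',432,200,.11),('green L',388,200,.115),('front edge',478,150,.09),('green far',410,175,.112)]:
    X=plane(W,u,v,z);print(n,X,rel(X))
T=r.camera_model('top');S=r.camera_model('scene')
print('red ref',rel(np.array([.6282,-.318,.118])),'green ref',rel(np.array([.5853,-.2681,.109])),'yel',rel(np.array([.6481,-.2492,.118])))
print('TCP px',proj(W,r.get_state()['tcp_pos']))
"
```

```text
red [ 0.6275 -0.3207  0.118 ] [-0.0005 -0.0388  0.118 ]
redtopL [ 0.6381 -0.3236  0.12  ] [ 0.0105 -0.0386  0.12  ]
redtopR [ 0.6168 -0.3181  0.117 ] [-0.0115 -0.0393  0.117 ]
red far [ 0.6246 -0.3323  0.118 ] [-0.     -0.0507  0.118 ]
blue far [ 0.6337 -0.2991  0.119 ] [-0.0006 -0.0163  0.119 ]
green R [ 0.5636 -0.2826  0.11  ] [-0.0724 -0.02    0.11  ]
green L [ 0.5949 -0.2907  0.115 ] [-0.0402 -0.019   0.115 ]
front edge [ 0.523  -0.3082  0.09  ] [-0.1044 -0.056   0.09  ]
green far [ 0.576  -0.3055  0.112 ] [-0.0542 -0.0386  0.112 ]
red ref [-0.0006 -0.036   0.118 ] green ref [-0.0557 -0.      0.109 ] yel [-0.0007  0.0356  0.118 ]
TCP px (np.float64(322.2017173593925), np.float64(242.9293450752974))
```

Wrist and static cameras agree to about 2.5 mm in y and under 1 mm in x. The finger is centred within that margin, so I'll come down.

>>> {"fn": "carry_out", "kwargs": {
  "plan": [
    [-0.001, 0, -0.012, 0, 0.002, -0.006],
    [-0.001, 0, -0.012, 0, 0.002, -0.006],
    [0, 0, -0.003, 0, 0, 0],
    [0, 0, 0, 0, 0, 0]
  ]
}}

```text
time_s: 6.15
tcp_pos: [0.6386, -0.286, 0.1355]
eef_rot: [-169.5, -0.4, -106.0]
contact_force: [-0.1, -0.3, -0.3]
gripper_width: 0.0005
```

```bash
python3 -c "
from p import *
go(at(0,-.001,.115),'key')"
```

```text
t 6.15 tcp [ 0.6386 -0.286   0.1355] rel [np.float64(0.0005160364314865049), np.float64(-0.0023564907316848192)] F [-0.129  -0.2823 -0.2553] w 0.0005203059868175552
d [-0.0001  0.0014 -0.0205] rot [ 0.0097  0.0106 -0.0034] rows>= 0.4922432803826536 joints [ -7.1294  20.8051 -13.5459   2.7597 -45.3819 -10.6059]
```

>>> {"fn": "carry_out", "kwargs": {
  "plan": [
    [-0.0005, 0.0005, -0.008, 0.003, 0.003, 0],
    [0, 0.0005, -0.005, 0, 0, 0],
    [0, 0, -0.002, 0, 0, 0],
    [0, 0, 0, 0, 0, 0]
  ]
}}

```text
time_s: 6.48
tcp_pos: [0.6387, -0.285, 0.1197]
eef_rot: [-169.7, -0.2, -106.0]
contact_force: [-0.8, -0.1, 1.5]
gripper_width: 0.0004
```

```bash
python3 -c "
from p import *
go(at(0,-.001,.115),'key')"
```

```text
t 6.4833 tcp [ 0.6387 -0.285   0.1197] rel [np.float64(0.00024763847372254557), np.float64(-0.0013674722191265168)] F [-0.7956 -0.1261  1.5423] w 0.0003989974964085312
d [-0.0001  0.0004 -0.0047] rot [ 0.0068  0.0088 -0.0034] rows>= 0.11409401822418608 joints [ -7.1243  21.7131 -14.3897   2.6256 -43.7515 -10.5936]
```

First touch is near z = 0.120 as predicted. Pressing down.

>>> {"fn": "carry_out", "kwargs": {
  "plan": [
    [0, 0, -0.004, 0, 0, 0],
    [0, 0, -0.004, 0, 0, 0],
    [0, 0, -0.003, 0, 0, 0],
    [0, 0, -0.002, 0, 0, 0]
  ]
}}

```text
time_s: 6.82
tcp_pos: [0.6394, -0.2852, 0.1165]
eef_rot: [-169.3, -0.4, -105.9]
contact_force: [-3.1, 1.9, 5.6]
gripper_width: 0.0001
```

```bash
python3 -c "
from p import *
go(at(0,-.001,.115),'key')
cv2.imwrite('pics/wrist6.png',r.capture('wrist')[:,:,::-1])"
```

```text
t 6.8167 tcp [ 0.6394 -0.2852  0.1165] rel [np.float64(0.0009890240499195004), np.float64(-0.0014015349190544934)] F [-3.148   1.8983  5.6186] w 0.00012733053259758148
d [-0.0008  0.0007 -0.0015] rot [ 0.0104  0.0142 -0.006 ] rows>= 0.14878875821389415 joints [ -7.0559  21.7816 -14.9388   2.8939 -42.8051 -10.7118]
```

View pics/wrist6.png

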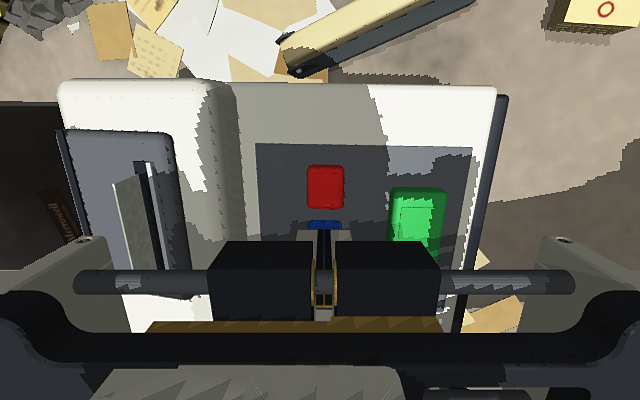

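The finger is on blue only, with red untouched at (325,187), and the force is 6.7 N against 2.5 N for fully down. I'll press slightly more to make sure it has bottomed.

>>> {"fn": "carry_out", "kwargs": {
  "plan": [
    [0, 0, -0.004, 0, 0, 0],
    [-0.0005, 0, -0.004, 0, 0, 0]
  ]
}}

```text
time_s: 7.03
tcp_pos: [0.6395, -0.2853, 0.1159]
eef_rot: [-169.0, -0.4, -105.8]
contact_force: [-14.1, 10.6, 29.0]
gripper_width: 0.0003
```

```bash
python3 -c "
from p import *
go(at(0,-.001,.115),'key')"
```

```text
t 7.0333 tcp [ 0.6395 -0.2853  0.1159] rel [np.float64(0.0011823215791497118), np.float64(-0.0014574469116829525)] F [-14.05    10.6457  28.9842] w 0.00027569478885030706
d [-0.001   0.0008 -0.0009] rot [ 0.013   0.0192 -0.0077] rows>= 0.19527650737142682 joints [ -7.0109  21.6818 -15.3217   3.0714 -42.2214 -10.7909]
```

It has bottomed on a hard stop at 33 N. Lifting off and moving over green.

>>> {"fn": "carry_out", "kwargs": {
  "plan": [
    [0, 0, 0.008, 0, 0, 0],
    [0, 0, 0.015, -0.004, -0.006, 0],
    [0, 0, 0.015, -0.005, -0.006, 0],
    [-0.013, 0.004, 0.002, 0, 0, 0],
    [-0.02, 0.006, 0, 0, 0, 0],
    [-0.02, 0.006, 0, 0, 0, 0],
    [-0.003, 0.001, 0, 0, 0, 0]
  ]
}}

```text
time_s: 7.62
tcp_pos: [0.584, -0.2683, 0.1642]
eef_rot: [-167.7, -0.8, -105.8]
contact_force: [-1.4, 0.3, -0.9]
gripper_width: 0.0002
```

```bash
python3 -c "
from p import *
go(at(-.056,-.001,.113),'key')
cv2.imwrite('pics/wrist7.png',r.capture('wrist')[:,:,::-1])"
```

```text
t 7.6167 tcp [ 0.584  -0.2683  0.1642] rel [np.float64(-0.05691123312901545), np.float64(-0.0006275160621665985)] F [-1.3792  0.3115 -0.8563] w 0.00022261811826730302
d [ 0.0008 -0.0006 -0.0512] rot [ 0.0254  0.0395 -0.0079] rows>= 1.228296436055134 joints [ -5.5575  13.3132 -21.1552   4.2291 -43.6143 -12.881 ]
```

View pics/wrist7.png

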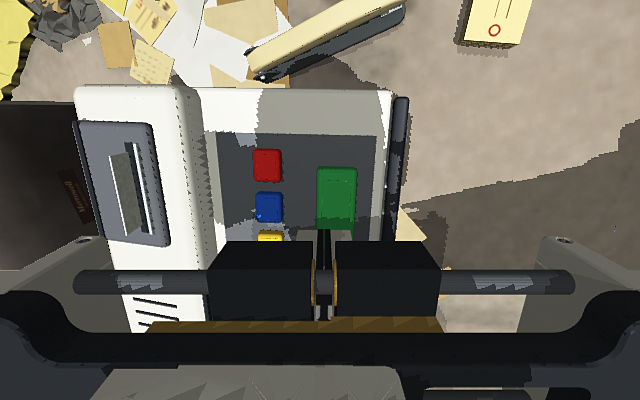

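Blue is up again at (268,207). The fingers are over green's middle at (337,205 and below), so I'll descend and correct the tilt.

>>> {"fn": "carry_out", "kwargs": {
  "plan": [
    [0.0005, 0, -0.015, 0.009, 0.013, -0.002],
    [0.0005, 0, -0.015, 0.009, 0.013, -0.002],
    [0, 0, -0.008, 0.006, 0.01, -0.002],
    [0, 0, 0, 0, 0, 0]
  ]
}}

```text
time_s: 8.0
tcp_pos: [0.5882, -0.2688, 0.1261]
eef_rot: [-169.9, 0.0, -106.1]
contact_force: [-0.4, -0.2, -0.6]
gripper_width: 0.0005
```

```bash
python3 -c "
from p import *
go(at(-.056,-.001,.113),'key')"
```

```text
t 8.0 tcp [ 0.5882 -0.2688  0.1261] rel [np.float64(-0.052682528016071206), np.float64(7.281114708766944e-05)] F [-0.4308 -0.1853 -0.6411] w 0.0005430243282761276
d [-0.0035 -0.0001 -0.0131] rot [ 0.0009  0.0059 -0.0024] rows>= 0.32411221118819467 joints [ -6.3114  17.0319 -20.4707   2.4448 -42.5817 -11.4128]
```

>>> {"fn": "carry_out", "kwargs": {
  "plan": [
    [-0.002, 0, -0.008, 0, 0.003, 0],
    [-0.0015, 0, -0.005, 0, 0, 0],
    [0, 0, -0.004, 0, 0, 0],
    [0, 0, -0.004, 0, 0, 0],
    [0, 0, -0.004, 0, 0, 0],
    [0, 0, -0.003, 0, 0, 0]
  ]
}}

```text
time_s: 8.5
tcp_pos: [0.5874, -0.2697, 0.1067]
eef_rot: [-169.8, -0.2, -105.8]
contact_force: [-10.7, 7.3, 21.9]
gripper_width: 0.0004
```

```bash
python3 -c "
from p import *
go(at(-.056,-.001,.113),'key')
cv2.imwrite('pics/scene8.png',r.capture('scene')[:,:,::-1])"
```

```text
t 8.5 tcp [ 0.5874 -0.2697  0.1067] rel [np.float64(-0.05318628086951825), np.float64(-0.001007611079967724)] F [-10.7029   7.2557  21.9226] w 0.00042020749128672313
d [-0.0027  0.0008  0.0063] rot [ 0.0059  0.0074 -0.0062] rows>= 0.16454013222341146 joints [ -6.2614  18.1061 -22.1258   2.9668 -39.7376 -11.6787]
```

View pics/scene8.png

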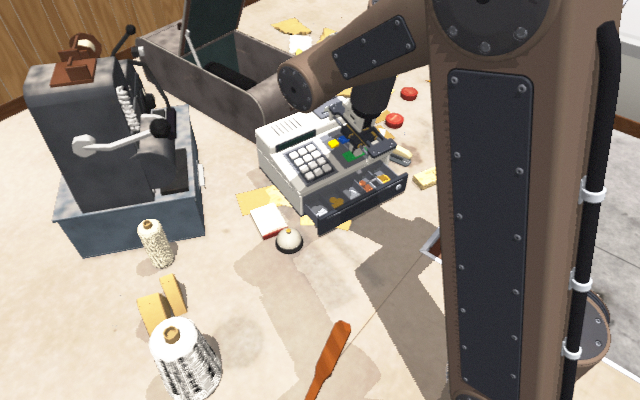

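The drawer has sprung open, with its panel running from (317,230) to (408,180) as at the start. I'll lift clear.

>>> {"fn": "carry_out", "kwargs": {
  "plan": [
    [0, 0, 0.008, 0, 0, 0],
    [0, 0, 0.02, 0, 0, 0],
    [0, 0, 0.03, 0, 0, 0],
    [0, 0, 0.035, 0, 0, 0],
    [0, 0, 0.035, 0, 0, 0],
    [0, 0, 0.03, 0, 0, 0],
    [0, 0, 0, 0, 0, 0],
    [0, 0, 0, 0, 0, 0],
    [0, 0, 0, 0, 0, 0]
  ]
}}

```text
time_s: 9.3
tcp_pos: [0.5826, -0.2692, 0.2714]
eef_rot: [-169.9, -0.3, -105.8]
contact_force: [-0.0, -0.1, -0.1]
gripper_width: -0.0001
```

```bash
python3 -c "
from p import *
go(at(-.056,-.001,.25),'key')
for n in ('scene','wrist'): cv2.imwrite(f'pics/{n}9.png',r.capture(n)[:,:,::-1])
a=cv2.imread('pics/scene9.png');cv2.imwrite('pics/s9z.png',cv2.resize(a[90:260,230:450],None,fx=3.5,fy=3.5,interpolation=cv2.INTER_CUBIC))
b=cv2.imread('pics/scene0.png')
S=r.camera_model('scene')
for n,(u,v) in [('TL',(317,517)),('TR',(672,338))]: pass
d=cv2.absdiff(a,b)[195:260,240:330]; print('bell/pad area diff mean',d.mean(),'max',d.max())
"
```

```text
t 9.3 tcp [ 0.5826 -0.2692  0.2714] rel [np.float64(-0.057948585430101875), np.float64(-0.0018626745550674858)] F [-0.0156 -0.1055 -0.0682] w -9.465676500573371e-05
d [ 0.0021  0.0003 -0.0214] rot [ 0.0065  0.0052 -0.0062] rows>= 0.5166563560011734 joints [ -6.2166   9.9192  -9.601    2.2448 -60.5515 -10.541 ]
bell/pad area diff mean 13.816182336182337 max 130
```

View pics/s9z.png

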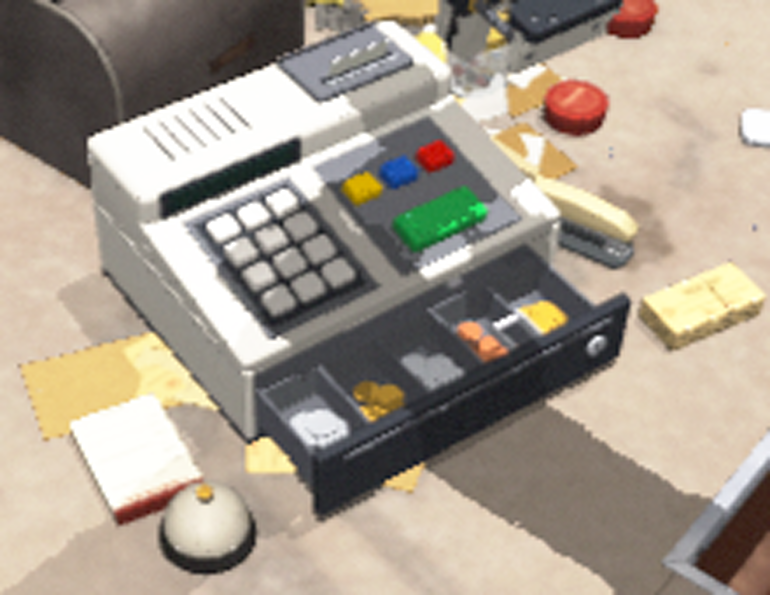

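View pics/wrist9.png

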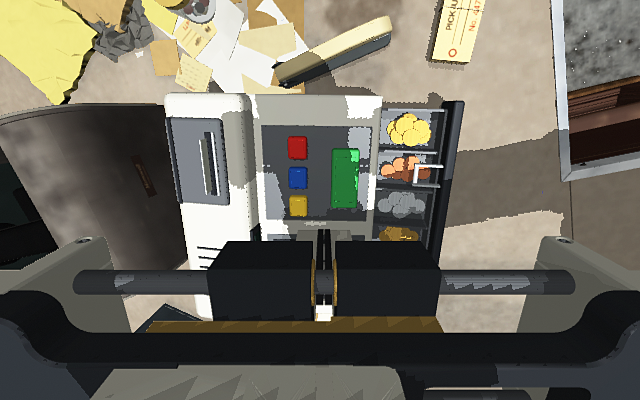

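The zoomed scene view shows the drawer out (panel corner at (320,218), against (319,219) at the start). All four keys are up. The bell is at (289,241) and the pad, stapler and tag pack are in their places. The arm is clear with zero force, so I'm handing in.

```bash
python3 -c "
from p import *
print(r.close_job()); print(r.get_state()['time_s'])"
```

```text
the job is handed in; nothing more can be done
None
the job is handed in; nothing more can be done
```

The job is done and handed in at about 9.4 s of the 48 s allowed; the hand-in reported no verdict.

- **Drawer shut:** I pushed it home with the closed fingers until it met the stop at about 33 N. After I backed off, the pictures showed it flush with the case, so the catch held.
- **Blue key:** I pressed it until it bottomed hard, again at about 33 N. It was seen up again before I moved on to green.
- **Green key:** I pressed it down to a reading of about 25 N, and the drawer sprang open.

**Last checks:** The drawer's panel corner is within about 2 pixels of where it stood at the start. All four keys look up. The arm is about 0.16 m above the keys with no contact force. The bell, slip pad, stapler and tag pack look unmoved.

**Checks that disagreed or fell short:**
- The wrist and fixed cameras differed by about 2.5 mm sideways on the key positions. I aimed between them, which left over 10 mm to the neighbouring keys.
- A picture difference over the bell and pad area was not zero. I put that down to shadows, because the bell's pixel position was unchanged to about 1 pixel.
- The joint values could not be read directly, so the drawer and key states are judged from pictures and forces.

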